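Release two prize capsules from the blue dispenser

ROBOT

A 6-joint arm with a two-finger parallel gripper is mounted at the origin on the work surface. World frame = base frame: x ahead of the robot, y to its left, z up, the work surface at z = 0. Lengths are in m, angles in rad, forces in N, time in s.
With the tool pointing down it reaches from about 0.35 to 0.975 m from the base axis. Payload 7.1 kg.
Tool frame: the origin (TCP) lies on the centre line of the jaws, within the pads' length; the fingertips stand 14 mm ahead of it and the grasp point (between the pads) lies 5 mm behind it; z points along the fingers, y is the direction in which the jaws open and shut (so a half turn about z gives the same grasp; the last joint's range is limited). The gripper opens to 88 mm and grips with 3 to 60 N. Pads are 20 mm wide; open, the fingers measure 115 mm over their backs; the gripper's body (75 mm by 178 mm) begins 61 mm behind the grasp point.
Start: joints at [1.272, 0.423, 1.63, -0, 1.089, -0.019], TCP at [0.173, 0.601, 0.206] pointing down, gripper open.
Joint ranges: [-3, 3], [-0.9, 2.11], [0.09, 2.58], [-1.31, 4.45], [0.11, 2.69], [-2.54, 2.54]. Speed limits (rad/s): [2.39, 2.39, 3.01, 3.14, 3.14, 3.14].

INTERFACE

Orientations are given as a rotation vector (axis times angle).
In Python, from rig import arm gives the robot as it stands. The module is installed in compiled form; this text tells all that it offers.
- The arm moves only by the tool jog_arm, never from a script. Its argument "increments" is a list of rows, each an object with "claw": the closure in counts, from 0 (fully open) to 255 (shut); "offset": the shift along the world's x, y, z in m, a list of three; "yaw": the turn about the world's z in rad. A call has 1 to 5 rows; each row is the pose to reach, as a shift and turn from the pose measured when the call began; what a row does not reach only later rows make up. A row lasts 1/10 s, in which the tool goes at most 50 mm and 8.59 degrees, less where a joint would pass 70% of its speed; a pose out of reach is approached as far as the arm can. A call with a gripper value outside its range is refused whole. The fingers move at their own pace and stop on an object; "newtons" is the grip in N (left out, the last holds). Time passes only in rows, so rows that repeat a pose let the fingers close. It gives the time, the measured TCP pose, the force and the opening at its end, in the units of the state.
- arm.observe(): the state, without advancing time (a new reading comes with each control period).
- arm.read_camera(name): name is "scene" or "top" or "wrist"; returns a dict with "frame" (400x640x3 uint8, red, green, blue), "camera_matrix" (3x3 intrinsics, pixels), "dist" ([k1, k2, p1, p2, k3] as OpenCV has them; the pictures are not rectified), "R" (3x3) and "t" (3): a world point X has camera coordinates R X + t. Camera axes: x right, y down, z forward; pixel columns grow to the right and rows downward; lengths in m; the calibration is good to about 2 mm. A picture is of the moment at which its call begins. There is no depth.
- arm.hand_in(): hands the job in, once; it reports no verdict.
The state is a dict: "t": time; "q": joint angles; "joint_velocities": joint speeds; "joint_efforts": joint torques, N m; "tool_pos": TCP position; "orientation": TCP orientation; "wrist_force": force on the tool from outside, world axes, zero at the start; "wrist_torque": the same for the moment, N m; "finger_gap": opening from 0.0 (shut) to 1.0 (fully open).
Only numpy, scipy, OpenCV 4.12 (cv2) and the standard library are available. Lean on these libraries where they do the work, as an engineer would, in place of code of your own. Each camera call takes 0.05 s, during which the arm holds its last target.

TASK

A visitor to the raffle stall has won two blue prizes: let two blue capsules, one after the other, roll into the take-out end of the blue dispenser by pressing its paddle all the way down with the fingertips and letting it come fully up again each time, so that the next capsule can roll down to the gate. Only press the paddle: do not touch, pick up or carry any capsule, let no third blue capsule out, leave the orange dispenser shut, and do not disturb the things standing around. Finish with the paddle up and the hand clear.

Things in the scene. Friction and masses are not known exactly. Their poses are not given: they have to be found in the camera images.
- blue: blue capsule dispenser, screwed down: an open lane 54 mm wide inside (61 outside) that slopes down 8 degrees along its own +x, from x = -0.18 to 0.14, walls 30 mm above the lane floor; steel foot plate. Origin: on the counter under the rocker, mid-lane; z up. Highest fixed parts: 0.125 (bearing ears at the shaft), 0.12 (upper end); waiting capsules reach 0.11. Either dispenser may stand on the left
- blue_rocker (a joint): blue rocking lever, rad: 0 at rest (paddle up, gate down), 0.68 fully pressed (hard stop). A spring returns it. The gate clears a capsule only above about 0.56; a second pin then holds the next capsule back, so one full press lets out one capsule, and the next rolls to the gate only when the lever is let fully up. Level shaft along the dispenser's y at x = 0.010, z = 0.107
- blue_paddle (a point): top centre of the blue press paddle, a 42 x 42 mm ribbed pad beside the lane. In the dispenser's frame at rest [-0.057, 0.062, 0.142], fully down [-0.064, 0.062, 0.092]. Its face leans 0.34 rad (uphill edge higher) at rest, as much the other way when down. Pressing straight down takes about 2 N at first, 6 N at the bottom. Its inner edge is 11 mm from the lane's wall; the steel lever arm runs between
- blue_gate (a point): middle of the lower edge of the blue dispenser's yellow gate flap, 42 mm wide, on the other end of the rocking lever from the paddle; it rises about 19 mm when the paddle is fully pressed
- blue_takeout (a point): middle of the lane floor in the blue dispenser's take-out end, the felt-lined part of the lane below the gate, from x = 0.055 of the dispenser to the end wall at 0.14. Two capsules fit one behind the other, centres at about x = 0.117 and 0.068; waiting ones have x below 0.01
- orange: orange capsule dispenser, screwed down: an open lane 54 mm wide inside (61 outside) that slopes down 8 degrees along its own +x, from x = -0.18 to 0.14, walls 30 mm above the lane floor; steel foot plate. Origin: on the counter under the rocker, mid-lane; z up. Highest fixed parts: 0.125 (bearing ears at the shaft), 0.12 (upper end); waiting capsules reach 0.11. Either dispenser may stand on the left
- orange_rocker (a joint): orange rocking lever, rad: 0 at rest (paddle up, gate down), 0.68 fully pressed (hard stop). A spring returns it. The gate clears a capsule only above about 0.56; a second pin then holds the next capsule back, so one full press lets out one capsule, and the next rolls to the gate only when the lever is let fully up. Level shaft along the dispenser's y at x = 0.010, z = 0.107
- orange_paddle (a point): top centre of the orange press paddle, a 42 x 42 mm ribbed pad beside the lane. In the dispenser's frame at rest [-0.057, 0.062, 0.142], fully down [-0.064, 0.062, 0.092]. Its face leans 0.34 rad (uphill edge higher) at rest, as much the other way when down. Pressing straight down takes about 2 N at first, 6 N at the bottom. Its inner edge is 11 mm from the lane's wall; the steel lever arm runs between
- orange_gate (a point): middle of the lower edge of the orange dispenser's yellow gate flap, 42 mm wide, on the other end of the rocking lever from the paddle; it rises about 19 mm when the paddle is fully pressed
- orange_takeout (a point): middle of the lane floor in the orange dispenser's take-out end, the felt-lined part of the lane below the gate, from x = 0.055 of the dispenser to the end wall at 0.14. Two capsules fit one behind the other, centres at about x = 0.117 and 0.068; waiting ones have x below 0.01
- blue_capsule1: one 50 mm ball-shaped prize capsule, one half blue and one half white, 35 g; origin at its centre; at the start the one resting against the blue dispenser's gate
- blue_capsule2: one 50 mm ball-shaped prize capsule, one half blue and one half white, 35 g; origin at its centre; second in the blue queue
- blue_capsule3: one 50 mm ball-shaped prize capsule, one half blue and one half white, 35 g; origin at its centre; third in the blue queue
- blue_capsule4: one 50 mm ball-shaped prize capsule, one half blue and one half white, 35 g; origin at its centre; last (uppermost) in the blue queue
- orange_capsule1: one 50 mm ball-shaped prize capsule, one half orange and one half white, 35 g; origin at its centre; at the start the one resting against the orange dispenser's gate
- orange_capsule2: one 50 mm ball-shaped prize capsule, one half orange and one half white, 35 g; origin at its centre; second in the orange queue
- orange_capsule3: one 50 mm ball-shaped prize capsule, one half orange and one half white, 35 g; origin at its centre; third in the orange queue
- orange_capsule4: one 50 mm ball-shaped prize capsule, one half orange and one half white, 35 g; origin at its centre; last (uppermost) in the orange queue
- mug: white ceramic mug, 80 mm across, 92 mm tall, with a handle; origin at the centre of its underside. Bystander
- ticket_roll: roll of yellow raffle tickets lying flat, 84 mm across, 50 mm high; origin at the centre of its underside. Bystander
- wine: dark wine bottle, 74 mm across, 295 mm tall, standing; origin at the centre of its underside. Bystander
- vase: small green ceramic vase, 80 mm across, 125 mm tall, standing; origin at the centre of its underside. Bystander
There are look-alikes about, which are no part of the job. What is shaped like the blue_capsule1 but green or yellow is not meant.

How it is judged:
On the way, in this order (a step that is already met when the one before it is completed fails the run):
1. the blue paddle is pressed down for the first capsule (value of joint blue_rocker above 0.5 rad), for 0.05 s.
2. the first blue capsule is in the take-out end, the paddle is up again and the second blue capsule has rolled down to the gate (x of blue_capsule1 in the frame of blue above 0.055 m and y of blue_capsule1 in the frame of blue between -0.03 and 0.03 m and z of blue_capsule1 in the frame of blue below 0.065 m and value of joint blue_rocker below 0.06 rad and x of blue_capsule2 in the frame of blue between -0.02 and 0.025 m), for 0.1 s.
3. the blue paddle is pressed down again for the second capsule (value of joint blue_rocker above 0.5 rad), for 0.05 s.
At the end, for the whole second after the job is handed in: Two blue capsules rest (under 50 mm/s) in the blue take-out end (centres over 55 mm downhill of the origin, within 30 mm of mid-lane); all other capsules wait behind their gates (centres under 25 mm downhill); the blue paddle is up (joint under 0.06 rad) (x of each of blue_capsule1, blue_capsule2 in the frame of blue above 0.055 m and y of blue_capsule1 in the frame of blue between -0.03 and 0.03 m and z of each of blue_capsule1, blue_capsule2 in the frame of blue below 0.065 m and y of blue_capsule2 in the frame of blue between -0.03 and 0.03 m and x of each of blue_capsule3, blue_capsule4 in the frame of blue below 0.025 m and x of each of orange_capsule1, orange_capsule2, orange_capsule3, orange_capsule4 in the frame of orange below 0.025 m and value of joint blue_rocker below 0.06 rad and linear speed of each of blue_capsule1, blue_capsule2, blue_capsule3, blue_capsule4 below 0.05 m/s); the robot touches nothing.
It fails at once if a capsule is touched by the robot (contact force between any of the fingers, the arm and blue_capsule1 above 0.3 N or contact force between any of the fingers, the arm and blue_capsule2 above 0.3 N or contact force between any of the fingers, the arm and blue_capsule3 above 0.3 N or contact force between any of the fingers, the arm and blue_capsule4 above 0.3 N or contact force between any of the fingers, the arm and orange_capsule1 above 0.3 N or contact force between any of the fingers, the arm and orange_capsule2 above 0.3 N or contact force between any of the fingers, the arm and orange_capsule3 above 0.3 N or contact force between any of the fingers, the arm and orange_capsule4 above 0.3 N).
It fails at once if a capsule is lifted or carried (centre above 130 mm) (height (world z) of any of blue_capsule1, blue_capsule2, blue_capsule3, blue_capsule4, orange_capsule1, orange_capsule2, orange_capsule3, orange_capsule4 above 0.13 m).
It fails at once if a third blue capsule is let out (x of any of blue_capsule3, blue_capsule4 in the frame of blue above 0.05 m).
It fails at once if the orange dispenser is operated (value of joint orange_rocker above 0.3 rad or x of any of orange_capsule1, orange_capsule2, orange_capsule3, orange_capsule4 in the frame of orange above 0.05 m).
It fails at once if a bystander is shifted by more than 30 mm or tipped (distance of any of mug, ticket_roll, wine, vase from where it was at the start of the episode above 0.03 m or angle between any of mug, ticket_roll, wine, vase's own z axis and vertical above 0.35 rad).
It also fails if it takes over 40 s, if anything falls off the work surface, if the arm or the gripper's body presses on something with over 40 N, if the wrist force passes 120 N, or if a joint passes its speed limit or range.

## Working session

There is one attempt and no reset: what is moved stays moved. The work goes in short steps, Python scripts to look and compute and a tool call to move; the robot and the scene stay as the last step left them, time stands still between calls to the robot, and variables do not carry over. Pictures are saved under pics/ and viewed, and the job is handed in when it is done.

Besides the shell and the picture viewer there is one more tool, called after "Call:" by a JSON object that holds its "name" and its "arguments", one argument or row to a line. jog_arm: Moves the arm, as the interface text tells. Its arguments: {"type":"object","properties":{"increments":{"type":"array"},"newtons":{"type":"number"}},"required":["increments"]}

```bash
mkdir -p pics
python3 - <<'E'
from rig import arm
import cv2,pickle
s=arm.observe();print(s)
for n in ("scene","top"):
    c=arm.read_camera(n);pickle.dump(c,open(n+".pkl","wb"));cv2.imwrite(f"pics/{n}0.png",c["frame"][:,:,::-1]);print(n,c["camera_matrix"],c["dist"],c["R"],c["t"])
E
```

```text
{'t': 0.0, 'q': array([ 1.27199809e+00,  4.23826275e-01,  1.63069884e+00, -1.00429490e-05,
        1.08858017e+00, -1.89833765e-02]), 'joint_velocities': array([ 0.00020493,  0.00101188, -0.00027658,  0.00010967, -0.0009167 ,
        0.00039929]), 'joint_efforts': array([ 1.48865231e-03, -5.44630873e+01, -2.73671722e+01,  6.44508144e-02,
        2.27758137e-02, -1.24303283e-04]), 'tool_pos': array([0.17240766, 0.600144  , 0.20540733]), 'orientation': array([-4.38060121e-01, -3.11066772e+00,  2.34814235e-03]), 'wrist_force': array([ 0.49479519, -0.20804443, -0.26070685]), 'wrist_torque': array([-0.06111678,  0.00733522, -0.06258026]), 'finger_gap': 1.0004966394968087}
scene [[479.02892747   0.         319.20826466]
 [  0.         479.02892747 194.33729936]
 [  0.           0.           1.        ]] [0.01969418 0.         0.         0.         0.        ] [[-0.694997    0.71880069  0.01745677]
 [ 0.43322929  0.43801238 -0.78769127]
 [-0.57383931 -0.53988028 -0.6158228 ]] [ 0.40598337 -0.16357324  1.82477834]
top [[491.71418896   0.         315.03687969]
 [  0.         491.71418896 193.38250393]
 [  0.           0.           1.        ]] [-0.02726503  0.          0.          0.          0.        ] [[-0.01940314 -0.99960251 -0.02045354]
 [-0.99728072  0.02080469 -0.07069888]
 [ 0.07109631  0.01902614 -0.99728798]] [0.01494348 0.56996604 1.5101693 ]
```

View pics/scene0.png

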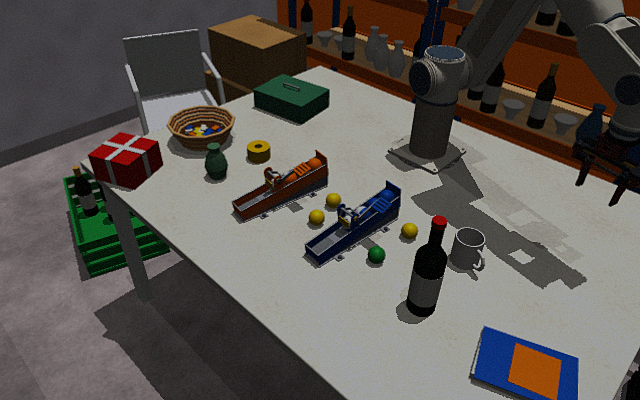

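View pics/top0.png

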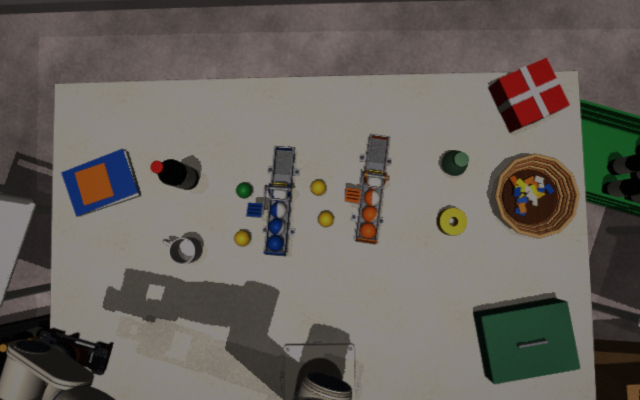

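The top view shows the blue dispenser at about (279,200), with its take-out end up (+x) and its blue paddle at (254,210). The orange dispenser is at (373,190), with its paddle at (352,195). A green ball (245,190) and yellow balls (243,239), (318,187) and (326,218) lie on the table. The candidates for the paddle are the blue pad (254,210) and the orange pad (352,195); the blue/orange book (100,182) isn't one. I'll check the blue pad in a close crop.

```bash
cat > h.py <<'E'
import numpy as np,cv2
def ray(c,uv):
    p=cv2.undistortPoints(np.array([[uv]],float),c["camera_matrix"],np.array(c["dist"],float))[0,0]
    R=c["R"];o=-R.T@c["t"];return o,R.T@np.array([p[0],p[1],1])
def onz(c,uv,z):
    o,d=ray(c,uv);return o+d*(z-o[2])/d[2]
def proj(c,X):
    return cv2.projectPoints(np.array(X,float).reshape(-1,3),cv2.Rodrigues(c["R"])[0],c["t"],c["camera_matrix"],np.array(c["dist"],float))[0][:,0]
def tri(c1,u1,c2,u2):
    o1,d1=ray(c1,u1);o2,d2=ray(c2,u2)
    s=np.linalg.lstsq(np.c_[d1,-d2],o2-o1,rcond=None)[0];a=o1+d1*s[0];b=o2+d2*s[1];return (a+b)/2,np.linalg.norm(a-b)
E
python3 - <<'E'
import pickle,cv2,numpy as np
from h import *
c=pickle.load(open("top.pkl","rb"));f=c["frame"][:,:,::-1]
cr=f[135:265,230:345];cv2.imwrite("pics/topcrop.png",cv2.resize(cr,None,fx=4.5,fy=4.5,interpolation=cv2.INTER_CUBIC))
s=pickle.load(open("scene.pkl","rb"));g=s["frame"][:,:,::-1]
cv2.imwrite("pics/scenecrop.png",cv2.resize(g[170:275,290:430],None,fx=5.5,fy=5.5,interpolation=cv2.INTER_CUBIC))
for n,c,roi in(("top",c,(225,130,310,265)),("scene",s,(290,170,430,275))):
    h=cv2.cvtColor(c["frame"],cv2.COLOR_RGB2HSV);m=cv2.inRange(h,(105,120,40),(130,255,255))
    k=np.zeros_like(m);k[roi[1]:roi[3],roi[0]:roi[2]]=255;m&=k
    N,L,S,C=cv2.connectedComponentsWithStats(m)
    for i in range(1,N):
        if S[i,4]>15:print(n,S[i],C[i])
E
```

```text
top [270 201  10  17  85] [273.75294118 209.29411765]
top [247 203  15  14 185] [254.08108108 209.32432432]
top [268 219  14  16 164] [274.82317073 225.70121951]
top [267 236  16  15 199] [274.50753769 243.08040201]
top [264 251  20   4  42] [273.64285714 252.85714286]
scene [387 181  14   9  18] [393.5 185. ]
scene [367 189  28  24 352] [381.78125    200.30681818]
scene [359 206   9   8  25] [362.84 209.84]
scene [363 211   8   8  37] [367.18918919 214.72972973]
```

View pics/topcrop.png

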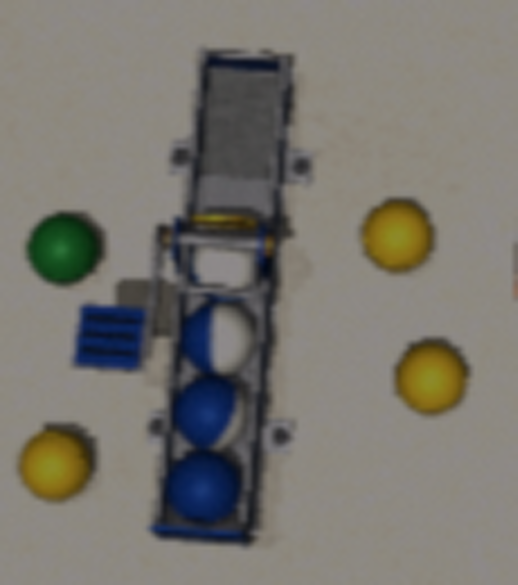

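View pics/scenecrop.png

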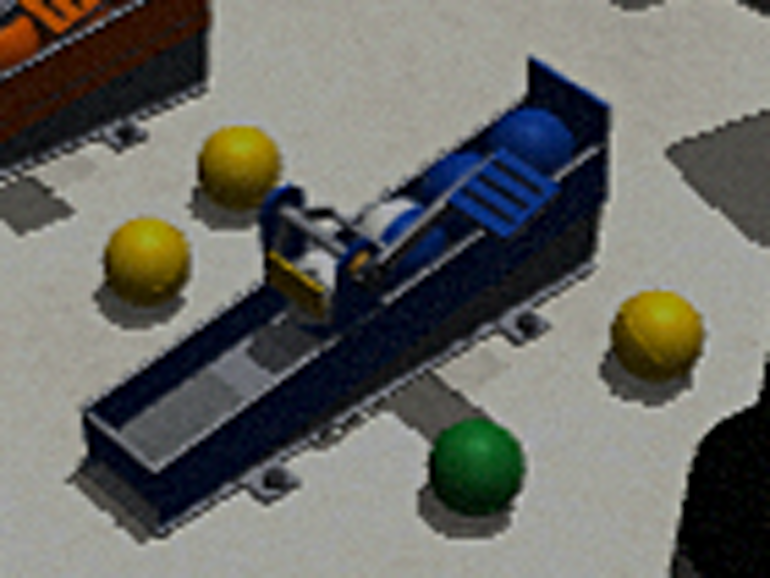

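The crop confirms it: a ribbed blue pad at full-image pixel (254,210), joined by a lever to the blue lane. It's on the +y side and has free space around it.

Run:
```python
import pickle
from h import *
c=pickle.load(open("top.pkl","rb"));s=pickle.load(open("scene.pkl","rb"))
T=lambda x,y:(230+(x+.5)/4.5-.5,135+(y+.5)/4.5-.5)
S=lambda x,y:(290+(x+.5)/5.5-.5,170+(y+.5)/5.5-.5)
P,e=tri(c,T(110,337),s,S(503,192));print("paddle",P,e)
for t,q in(((82,306),(555,187)),((145,309),(502,150)),((138,367),(450,200)),((78,362),(505,236))):print(tri(c,T(*t),s,S(*q)))
print("onz paddle",onz(c,T(110,337),.142))
a=onz(c,T(203,533),.12);b=onz(c,T(246,58),.05);d=b-a;print("upper,lower",a,b,np.hypot(*d[:2]))
yaw=np.arctan2(d[1],d[0]);print("yaw",yaw)
ca,sa=np.cos(yaw),np.sin(yaw);R=np.array([[ca,-sa,0],[sa,ca,0],[0,0,1]])
O1=onz(c,T(110,337),.142)-R@[-.057,.062,.142];O2=a-R@[-.18,0,.12];O3=b-R@[.14,0,.05];print(O1,O2,O3)
O=(O1+O2+O3)/3;O[2]=0;print("O",O)
pts={"pad":[-.057,.062,.142],"shaft":[.01,0,.107],"up":[-.18,0,.12],"lo":[.14,0,.05],"down":[-.064,.062,.092]}
im=c["frame"][:,:,::-1].copy()
print("gun", "pad", O+R@pts["pad"],"down",O+R@pts["down"])
for n,z,xy in(("green",.025,(64,247)),("yel",.025,(56,465))):print(n,onz(c,T(*xy),z), R.T@(onz(c,T(*xy),z)-O))
for n,xy in(("wine",(170,172)),("mug",(182,250))):print(n,onz(c,xy,.1))
A=cv2.resize(c["frame"][135:265,230:345,::-1],None,fx=4.5,fy=4.5);B=cv2.resize(s["frame"][170:275,290:430,::-1],None,fx=5.5,fy=5.5)
for k,v in pts.items():
    u=proj(c,O+R@v)[0];cv2.circle(A,(int((u[0]-230+.5)*4.5),int((u[1]-135+.5)*4.5)),3,(0,0,255),-1)
    u=proj(s,O+R@v)[0];cv2.circle(B,(int((u[0]-290+.5)*5.5),int((u[1]-170+.5)*5.5)),3,(0,0,255),-1)
H=np.zeros((585,800,3),np.uint8);A=cv2.resize(A,(350,396));B=cv2.resize(B,(450,338));H[:396,:350]=A;H[:338,350:]=B;cv2.imwrite("pics/ov.png",H[:400])
```

```text
paddle [0.51936234 0.17653391 0.13991962] 0.0015117614589727384
(array([0.53111972, 0.20023989, 0.16399052]), np.float64(0.022472850970477545))
(array([0.52735383, 0.16181176, 0.16398537]), np.float64(0.02574441657818708))
(array([0.50857951, 0.1522576 , 0.11420072]), np.float64(0.02697936637292552))
(array([0.51226123, 0.19121368, 0.11523361]), np.float64(0.02643576447724784))
onz paddle [0.51881786 0.17683809 0.142     ]
upper,lower [0.39256175 0.12147026 0.12      ] [0.71153884 0.09481149 0.05      ] 0.3200891577632765
yaw -0.08338204488674197
[ 5.70456128e-01  1.10306227e-01 -8.32667268e-17] [ 5.71936385e-01  1.06478876e-01 -1.11022302e-16] [5.72025233e-01 1.06471450e-01 4.16333634e-17]
O [0.57147258 0.10775218 0.        ]
gun pad [0.51983431 0.17428405 0.142     ] down [0.51285863 0.17486705 0.092     ]
green [0.58657189 0.22499879 0.025     ] [0.00528191 0.11809681 0.025     ]
yel [0.43628498 0.23194662 0.025     ] [-0.14506152  0.11250379  0.025     ]
wine [0.63746908 0.4335833  0.1       ]
mug [0.40528281 0.39756919 0.1       ]
```

View pics/ov.png

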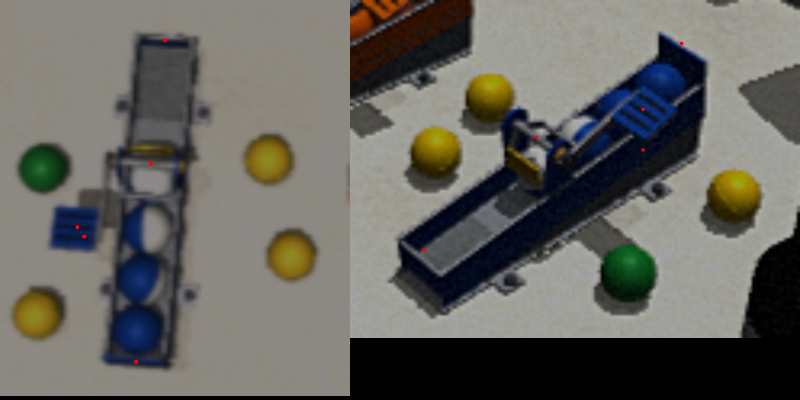

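Everything checks out: the lane measures 320 mm long as specified, the paddle triangulates to z≈0.140 (0.142 given), and yaw is −0.083 rad. The TCP goal over the pad is about (0.516, 0.178) with the tool turned +0.196. I'll move there high with the fingers shut, passing 25 cm from the bottle and 10 cm above the mug.

Call:
{"name": "jog_arm", "arguments": {
  "increments": [
    {"claw": 255,"offset": [0.025,-0.03,0.02],"yaw": 0.04},
    {"claw": 255,"offset": [0.05,-0.06,0.03],"yaw": 0.08},
    {"claw": 255,"offset": [0.08,-0.098,0.03],"yaw": 0.12},
    {"claw": 255,"offset": [0.11,-0.135,0.03],"yaw": 0.16},
    {"claw": 255,"offset": [0.14,-0.172,0.03],"yaw": 0.196}
  ],
  "newtons": 20
}}

```text
t: 0.6
tool_pos: [0.3131, 0.4265, 0.2354]
orientation: [-0.128, -3.139, 0.003]
wrist_force: [0.9, -0.0, 0.6]
finger_gap: 0.59
```

Call:
{"name": "jog_arm", "arguments": {
  "increments": [
    {"claw": 255,"offset": [0.03,-0.037,0],"yaw": 0},
    {"claw": 255,"offset": [0.06,-0.074,0],"yaw": 0},
    {"claw": 255,"offset": [0.09,-0.11,0],"yaw": 0},
    {"claw": 255,"offset": [0.12,-0.147,0],"yaw": 0},
    {"claw": 255,"offset": [0.15,-0.184,0],"yaw": 0}
  ]
}}

```text
t: 1.1
tool_pos: [0.4638, 0.2408, 0.2352]
orientation: [-0.128, -3.139, 0.003]
wrist_force: [0.3, -0.4, -1.2]
finger_gap: 0.131
```

Call:
{"name": "jog_arm", "arguments": {
  "increments": [
    {"claw": 255,"offset": [0.026,-0.032,0],"yaw": 0},
    {"claw": 255,"offset": [0.053,-0.0645,-0.02],"yaw": 0},
    {"claw": 255,"offset": [0.053,-0.0645,-0.04],"yaw": 0},
    {"claw": 255,"offset": [0.053,-0.0645,-0.04],"yaw": 0}
  ]
}}

```text
t: 1.5
tool_pos: [0.5154, 0.1745, 0.1926]
orientation: [-0.132, -3.133, 0.005]
wrist_force: [-1.0, -0.1, -0.5]
finger_gap: 0.005
```

Run:
```python
from rig import arm
import cv2,pickle,numpy as np
from h import *
s=arm.observe();print(s["t"],s["tool_pos"],s["orientation"],s["wrist_force"],s["finger_gap"])
c=arm.read_camera("top");d=arm.read_camera("scene");w=arm.read_camera("wrist")
tip=s["tool_pos"]+[0,0,-.014]
A=cv2.resize(c["frame"][135:265,230:345,::-1],None,fx=3,fy=3);B=cv2.resize(d["frame"][150:275,290:430,::-1],None,fx=3,fy=3)
print(proj(c,tip),proj(d,tip))
H=np.zeros((600,800,3),np.uint8);H[:390,:345]=A;H[:375,345:765]=B;H[390:590,:320]=cv2.resize(w["frame"][:,:,::-1],(320,200));cv2.imwrite("pics/above.png",H)
```

```text
1.5 [0.51540759 0.17453511 0.19256897] [-0.1317704  -3.13330101  0.00542446] [-1.00122205 -0.07070161 -0.51419247] 0.00508654267951627
[[253.00339762 210.20648697]] [[382.99506121 192.7124256 ]]
```

View pics/above.png

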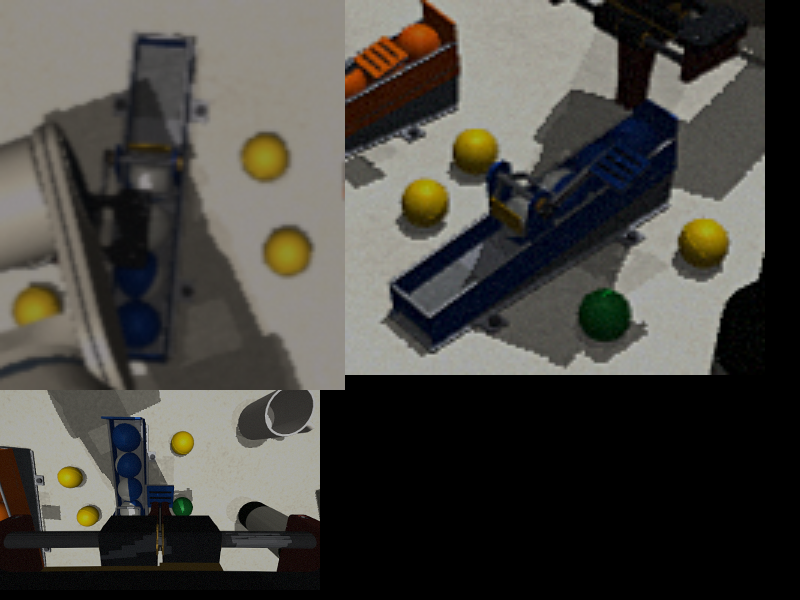

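Run:
```python
from rig import arm
import cv2,numpy as np
from h import *
s=arm.observe();print(s["t"],s["tool_pos"],s["orientation"])
d=arm.read_camera("scene");w=arm.read_camera("wrist")
tip=s["tool_pos"]+[0,0,-.014]
u=proj(d,[tip,s["tool_pos"],s["tool_pos"]+[0,0,.066],[.5194,.1765,.142]]);v=proj(w,[tip,[.5194,.1765,.142]]);print(u,v)
B=cv2.resize(d["frame"][130:230,330:430,::-1],None,fx=5,fy=5,interpolation=cv2.INTER_CUBIC)
B=cv2.convertScaleAbs(B,alpha=2)
for p in u:cv2.circle(B,(int((p[0]-330+.5)*5),int((p[1]-130+.5)*5)),3,(0,255,255),-1)
cv2.imwrite("pics/z.png",B)
W=cv2.convertScaleAbs(w["frame"][180:380,200:460,::-1],alpha=2);W=cv2.resize(W,None,fx=3,fy=3)
for p in v:cv2.circle(W,(int((p[0]-200+.5)*3),int((p[1]-180+.5)*3)),3,(0,255,255),-1)
cv2.imwrite("pics/w.png",W)
```

```text
1.65 [0.51665946 0.17679219 0.19570213] [-1.27009430e-01 -3.13861516e+00  2.48091295e-03]
[[383.47487377 192.36775195]
 [383.98686633 188.32800676]
 [386.49693875 168.54365991]
 [381.37135798 203.92942645]] [[321.14232085 222.02972694]
 [320.86910219 208.95795486]]
```

View pics/z.png

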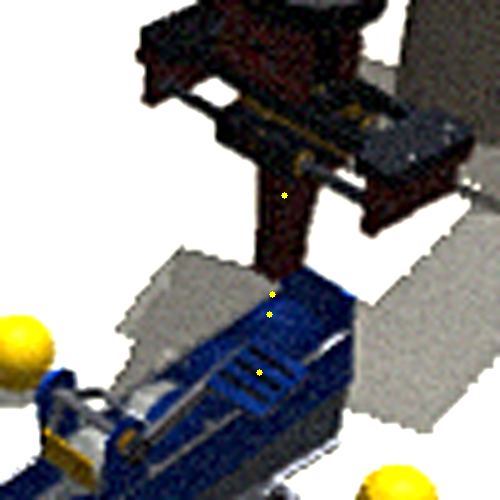

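View pics/w.png

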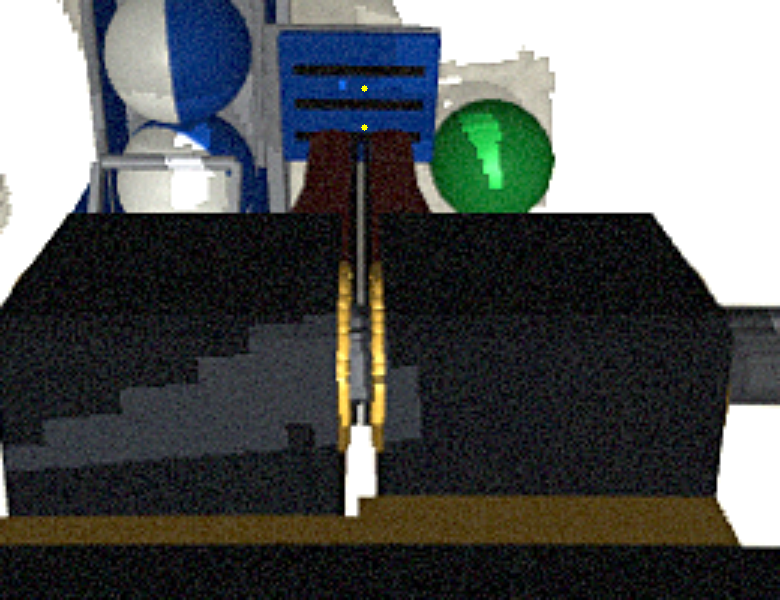

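Run:
```python
from rig import arm
from h import *
s=arm.observe();d=arm.read_camera("scene");w=arm.read_camera("wrist")
print(s["tool_pos"])
for ws in ((362,133),(362,150)):
  print(tri(d,(330+280/5-.4,130+275/5-.4),w,(200+ws[0]/3-.3,180+ws[1]/3-.3)))
o=-w["R"].T@w["t"];print(o,w["R"])
```

```text
[0.51695597 0.17719737 0.19626134]
(array([0.51020893, 0.17659033, 0.20480612]), np.float64(0.0007000082183451124))
(array([0.51260434, 0.17714392, 0.20674259]), np.float64(0.0010653957212776032))
[0.44935266 0.1815833  0.37629893] [[ 8.15575877e-02  9.96668498e-01 -5.14379211e-04]
 [ 9.64747188e-01 -7.88158682e-02  2.51099427e-01]
 [ 2.50222347e-01 -2.09753094e-02 -9.67961163e-01]]
```

In the wrist crop the shut fingertips lie over the pad, which is centred near (364,90) in the crop. They are well clear of the lane and the green ball. The scene view puts the tip about 20 mm higher than 14 mm ahead of the TCP implies, so I'll find contact by force.

Call:
{"name": "jog_arm", "arguments": {
  "increments": [
    {"claw": 255,"offset": [0,0.001,-0.01],"yaw": 0},
    {"claw": 255,"offset": [0,0.001,-0.02],"yaw": 0},
    {"claw": 255,"offset": [0,0.001,-0.03],"yaw": 0},
    {"claw": 255,"offset": [0,0.001,-0.03],"yaw": 0}
  ]
}}

```text
t: 2.25
tool_pos: [0.5156, 0.1778, 0.1642]
orientation: [-0.126, -3.137, 0.004]
wrist_force: [-0.0, -0.6, 0.6]
finger_gap: 0.006
```

Call:
{"name": "jog_arm", "arguments": {
  "increments": [
    {"claw": 255,"offset": [0,0,-0.005],"yaw": 0},
    {"claw": 255,"offset": [0,0,-0.01],"yaw": 0},
    {"claw": 255,"offset": [0,0,-0.01],"yaw": 0}
  ]
}}

```text
t: 2.55
tool_pos: [0.5152, 0.1776, 0.1534]
orientation: [-0.126, -3.136, 0.004]
wrist_force: [-0.2, -0.7, -0.1]
finger_gap: 0.003
```

```bash
cat > look.py <<'E'
import sys
from rig import arm
from h import *
s=arm.observe();print(s["t"],s["tool_pos"],s["wrist_force"])
d=arm.read_camera("scene");w=arm.read_camera("wrist")
print(proj(d,s["tool_pos"]+[0,0,-.014]))
B=cv2.convertScaleAbs(cv2.resize(d["frame"][160:270,300:430,::-1],(520,440),interpolation=cv2.INTER_CUBIC),alpha=1.7)
W=cv2.convertScaleAbs(cv2.resize(w["frame"][60:300,180:400,::-1],(275,300)),alpha=1.7)
H=np.zeros((440,800,3),np.uint8);H[:,:520]=B;H[:300,522:797]=W;cv2.imwrite("pics/"+sys.argv[1]+".png",H)
E
python3 look.py l1
```

```text
2.55 [0.51516561 0.17758895 0.15335774] [-0.24379931 -0.72184039 -0.09654324]
[[382.52064666 204.16225633]]
```

View pics/l1.png

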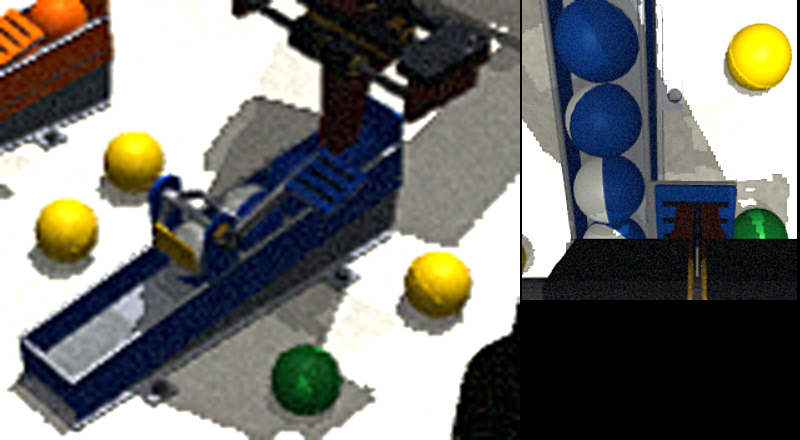

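The fingertips sit just above the pad, roughly at crop pixel (335,148). There is no contact yet, so I'll keep going down while watching the force.

Call:
{"name": "jog_arm", "arguments": {
  "increments": [
    {"claw": 255,"offset": [0.001,0,-0.005],"yaw": 0},
    {"claw": 255,"offset": [0.001,0,-0.01],"yaw": 0},
    {"claw": 255,"offset": [0.001,0,-0.01],"yaw": 0}
  ]
}}

```text
t: 2.95
tool_pos: [0.5162, 0.1776, 0.1433]
orientation: [-0.126, -3.136, 0.004]
wrist_force: [-0.1, 0.4, -0.6]
finger_gap: 0.005
```

Call:
{"name": "jog_arm", "arguments": {
  "increments": [
    {"claw": 255,"offset": [0,0,-0.005],"yaw": 0},
    {"claw": 255,"offset": [0,0,-0.01],"yaw": 0},
    {"claw": 255,"offset": [0,0,-0.01],"yaw": 0}
  ]
}}

```text
t: 3.25
tool_pos: [0.5156, 0.1774, 0.1325]
orientation: [-0.126, -3.134, 0.005]
wrist_force: [-0.3, 0.3, 0.4]
finger_gap: 0.005
```

```bash
python3 look.py l2
```

```text
3.25 [0.51561805 0.17738462 0.13247354] [-0.26178578  0.33390686  0.36519533]
[[381.63817204 209.9035598 ]]
```

View pics/l2.png

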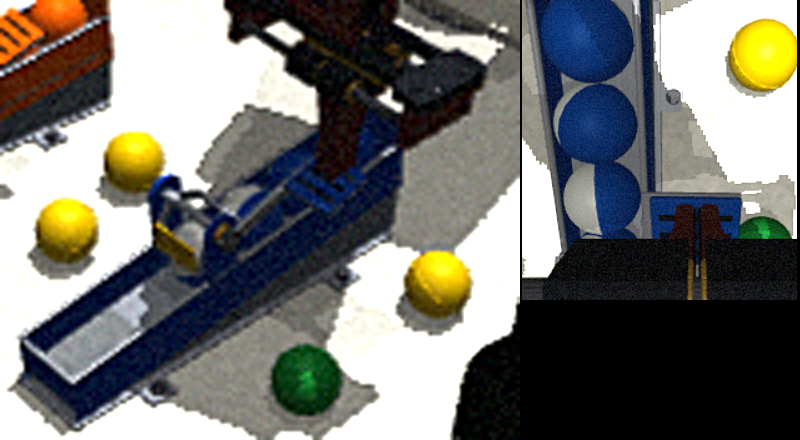

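Call:
{"name": "jog_arm", "arguments": {
  "increments": [
    {"claw": 255,"offset": [0.001,0,-0.004],"yaw": 0},
    {"claw": 255,"offset": [0.001,0,-0.008],"yaw": 0},
    {"claw": 255,"offset": [0.001,0,-0.008],"yaw": 0}
  ]
}}

```text
t: 3.65
tool_pos: [0.5171, 0.1776, 0.1247]
orientation: [-0.126, -3.135, 0.005]
wrist_force: [0.7, 0.7, 1.1]
finger_gap: 0.007
```

Call:
{"name": "jog_arm", "arguments": {
  "increments": [
    {"claw": 255,"offset": [0,0,-0.004],"yaw": 0},
    {"claw": 255,"offset": [0,0,-0.008],"yaw": 0},
    {"claw": 255,"offset": [0,0,-0.008],"yaw": 0}
  ]
}}

```text
t: 3.95
tool_pos: [0.5168, 0.1776, 0.1161]
orientation: [-0.126, -3.134, 0.005]
wrist_force: [-0.4, 0.9, 2.1]
finger_gap: 0.003
```

```bash
python3 look.py l3
```

```text
3.95 [0.51675596 0.17758079 0.11613604] [-0.36568431  0.89612977  2.12128849]
[[380.88731154 214.50353647]]
```

View pics/l3.png

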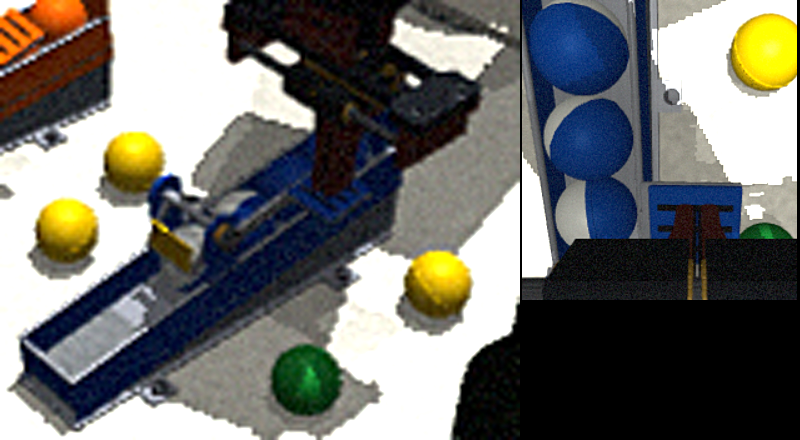

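The pad is now under the tips, the paddle has started to drop and the force is 2 N. I'll keep pressing.

Call:
{"name": "jog_arm", "arguments": {
  "increments": [
    {"claw": 255,"offset": [-0.001,0,-0.005],"yaw": 0},
    {"claw": 255,"offset": [-0.001,0,-0.01],"yaw": 0},
    {"claw": 255,"offset": [-0.001,0,-0.01],"yaw": 0}
  ]
}}

```text
t: 4.35
tool_pos: [0.5155, 0.1776, 0.1058]
orientation: [-0.126, -3.134, 0.005]
wrist_force: [-2.1, 1.3, 2.3]
finger_gap: 0.007
```

```bash
python3 look.py l4
```

```text
4.35 [0.51546389 0.17758715 0.10580203] [-2.08474324  1.32600559  2.26683825]
[[380.82102417 217.03943467]]
```

View pics/l4.png

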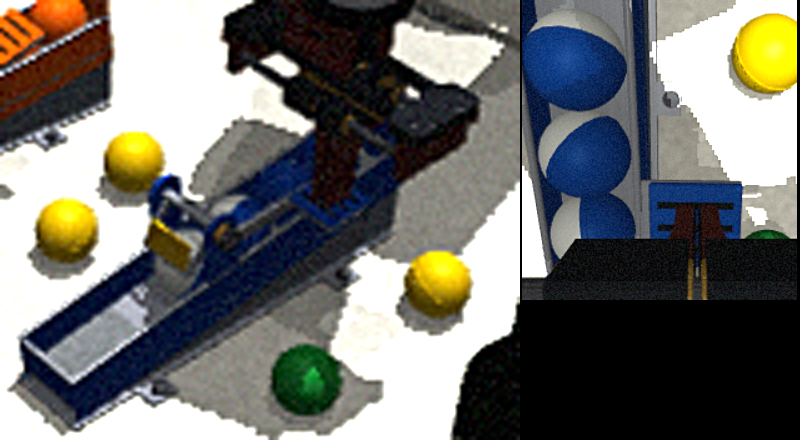

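The gate is lifting. I'll go on to the stop.

Call:
{"name": "jog_arm", "arguments": {
  "increments": [
    {"claw": 255,"offset": [-0.001,0,-0.005],"yaw": 0},
    {"claw": 255,"offset": [-0.002,0,-0.01],"yaw": 0},
    {"claw": 255,"offset": [-0.002,0,-0.01],"yaw": 0}
  ]
}}

```text
t: 4.75
tool_pos: [0.5144, 0.1777, 0.096]
orientation: [-0.126, -3.135, 0.005]
wrist_force: [1.3, 1.2, 3.1]
finger_gap: 0.002
```

```bash
python3 look.py l5
```

```text
4.75 [0.51435012 0.17767965 0.09599059] [1.27481141 1.23761222 3.13277313]
[[380.75808262 219.45516533]]
```

View pics/l5.png

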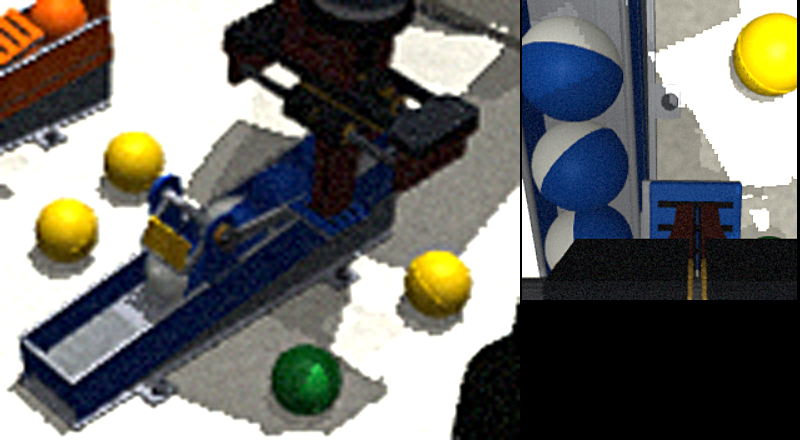

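Call:
{"name": "jog_arm", "arguments": {
  "increments": [
    {"claw": 255,"offset": [-0.001,0,-0.006],"yaw": 0},
    {"claw": 255,"offset": [-0.001,0,-0.011],"yaw": 0},
    {"claw": 255,"offset": [-0.001,0,-0.011],"yaw": 0}
  ]
}}

```text
t: 5.15
tool_pos: [0.5141, 0.1777, 0.0855]
orientation: [-0.126, -3.136, 0.004]
wrist_force: [1.4, -0.2, 5.8]
finger_gap: 0.008
```

```bash
python3 look.py l6
```

```text
5.15 [0.51406619 0.1777189  0.08545316] [ 1.35293481 -0.17349233  5.81762447]
[[380.47934207 222.16099427]]
```

View pics/l6.png

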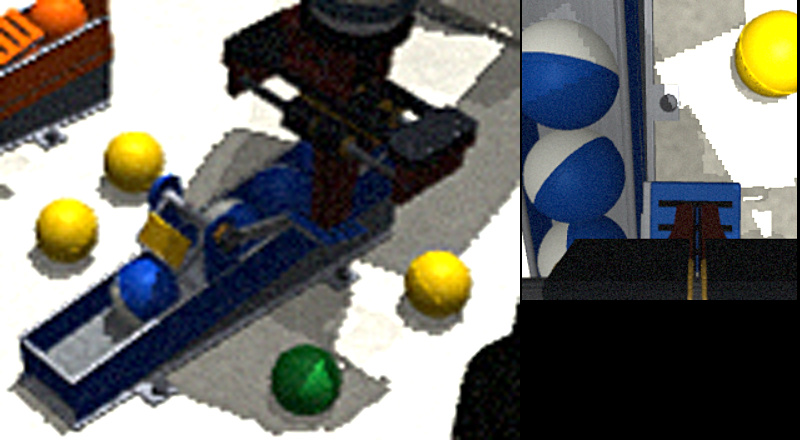

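The first capsule is rolling out at crop (145,285). I'll press the last few mm to the stop and hold.

Call:
{"name": "jog_arm", "arguments": {
  "increments": [
    {"claw": 255,"offset": [0,0,-0.003],"yaw": 0},
    {"claw": 255,"offset": [0,0,-0.005],"yaw": 0},
    {"claw": 255,"offset": [0,0,-0.005],"yaw": 0},
    {"claw": 255,"offset": [0,0,-0.005],"yaw": 0},
    {"claw": 255,"offset": [0,0,-0.005],"yaw": 0}
  ]
}}

```text
t: 5.75
tool_pos: [0.5146, 0.1777, 0.0813]
orientation: [-0.126, -3.137, 0.004]
wrist_force: [0.9, -0.7, 5.0]
finger_gap: 0.007
```

```bash
python3 look.py l7
```

```text
5.75 [0.51462985 0.17768264 0.08131317] [ 0.85414671 -0.65969513  4.98632877]
[[380.21196692 223.31737493]]
```

View pics/l7.png

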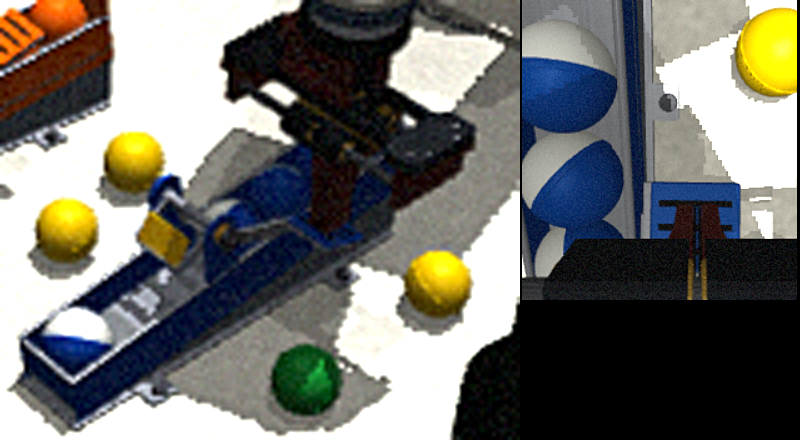

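Capsule 1 rests at the end wall (crop 75,335) and the gate is open. I'll raise the hand fully off the paddle and let the next capsule roll down.

Call:
{"name": "jog_arm", "arguments": {
  "increments": [
    {"claw": 255,"offset": [0,0,0.012],"yaw": 0},
    {"claw": 255,"offset": [0,0,0.025],"yaw": 0},
    {"claw": 255,"offset": [0,0,0.04],"yaw": 0},
    {"claw": 255,"offset": [0,0,0.055],"yaw": 0},
    {"claw": 255,"offset": [0,0,0.07],"yaw": 0}
  ]
}}

```text
t: 6.35
tool_pos: [0.5142, 0.1775, 0.1527]
orientation: [-0.126, -3.137, 0.004]
wrist_force: [1.4, 1.2, -0.4]
finger_gap: 0.004
```

Call:
{"name": "jog_arm", "arguments": {
  "increments": [
    {"claw": 255,"offset": [0,0,0.005],"yaw": 0},
    {"claw": 255,"offset": [0,0,0.005],"yaw": 0},
    {"claw": 255,"offset": [0,0,0.005],"yaw": 0},
    {"claw": 255,"offset": [0,0,0.005],"yaw": 0},
    {"claw": 255,"offset": [0,0,0.005],"yaw": 0}
  ]
}}

```text
t: 6.85
tool_pos: [0.5136, 0.1773, 0.1569]
orientation: [-0.126, -3.136, 0.005]
wrist_force: [0.4, -0.5, 0.2]
finger_gap: 0.004
```

Call:
{"name": "jog_arm", "arguments": {
  "increments": [
    {"claw": 255,"offset": [0,0,0],"yaw": 0},
    {"claw": 255,"offset": [0,0,0],"yaw": 0},
    {"claw": 255,"offset": [0,0,0],"yaw": 0},
    {"claw": 255,"offset": [0,0,0],"yaw": 0},
    {"claw": 255,"offset": [0,0,0],"yaw": 0}
  ]
}}

```text
t: 7.35
tool_pos: [0.5137, 0.1773, 0.157]
orientation: [-0.126, -3.136, 0.005]
wrist_force: [0.1, -0.2, 0.5]
finger_gap: 0.006
```

```bash
python3 look.py l8
```

```text
7.35 [0.51369235 0.17731561 0.15696807] [ 0.12245186 -0.2109194   0.48917597]
[[382.89560596 202.88916939]]
```

View pics/l8.png

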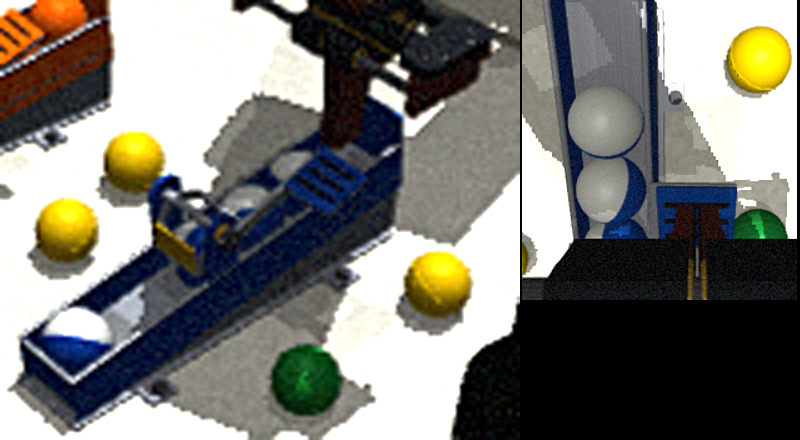

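The paddle is up and the gate is down. Three capsules have rolled to the gate: (195,245), (245,200) and (290,165) in the crop. Now the second press, down to TCP z 0.081 again.

Call:
{"name": "jog_arm", "arguments": {
  "increments": [
    {"claw": 255,"offset": [0.002,0,-0.01],"yaw": 0},
    {"claw": 255,"offset": [0.002,0,-0.02],"yaw": 0},
    {"claw": 255,"offset": [0.002,0,-0.028],"yaw": 0},
    {"claw": 255,"offset": [0.002,0,-0.036],"yaw": 0},
    {"claw": 255,"offset": [0.002,0,-0.042],"yaw": 0}
  ]
}}

```text
t: 7.95
tool_pos: [0.5151, 0.1772, 0.114]
orientation: [-0.126, -3.134, 0.006]
wrist_force: [-2.0, -0.6, 3.7]
finger_gap: 0.01
```

Call:
{"name": "jog_arm", "arguments": {
  "increments": [
    {"claw": 255,"offset": [0,0,-0.006],"yaw": 0},
    {"claw": 255,"offset": [-0.001,0,-0.013],"yaw": 0},
    {"claw": 255,"offset": [-0.001,0,-0.02],"yaw": 0},
    {"claw": 255,"offset": [-0.001,0,-0.027],"yaw": 0},
    {"claw": 255,"offset": [-0.001,0,-0.034],"yaw": 0}
  ]
}}

```text
t: 8.45
tool_pos: [0.5141, 0.1773, 0.0797]
orientation: [-0.125, -3.135, 0.006]
wrist_force: [-1.5, -0.4, 6.9]
finger_gap: 0.003
```

```bash
python3 look.py l9
```

```text
8.45 [0.5140619  0.17728853 0.0796645 ] [-1.45160975 -0.39131854  6.94880512]
[[380.17242535 223.58767306]]
```

View pics/l9.png

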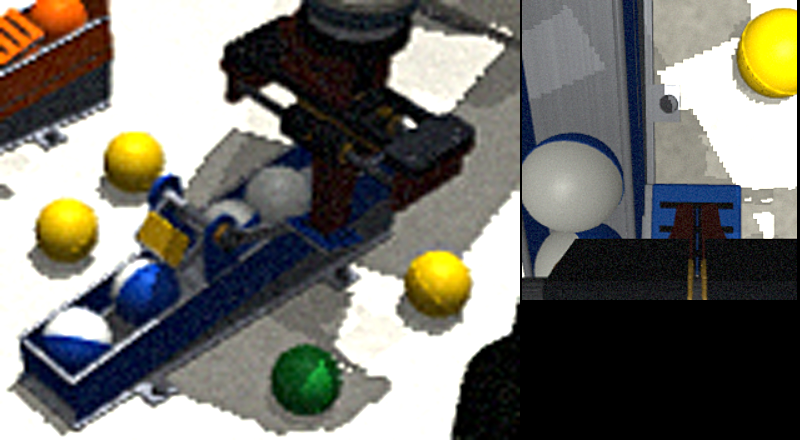

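Capsule 2 is rolling out at crop (145,285). I'll hold briefly, then release and check that it is clear of the gate.

Call:
{"name": "jog_arm", "arguments": {
  "increments": [
    {"claw": 255,"offset": [0,0,0],"yaw": 0},
    {"claw": 255,"offset": [0,0,0],"yaw": 0},
    {"claw": 255,"offset": [0,0,0],"yaw": 0},
    {"claw": 255,"offset": [0,0,0],"yaw": 0}
  ]
}}

```text
t: 8.95
tool_pos: [0.5141, 0.1772, 0.0796]
orientation: [-0.125, -3.134, 0.006]
wrist_force: [-2.4, 0.2, 5.7]
finger_gap: 0.007
```

```bash
python3 look.py l10
```

```text
8.95 [0.51412392 0.17724582 0.07955478] [-2.37167501  0.1835256   5.71897113]
[[380.14397405 223.61903752]]
```

View pics/l10.png

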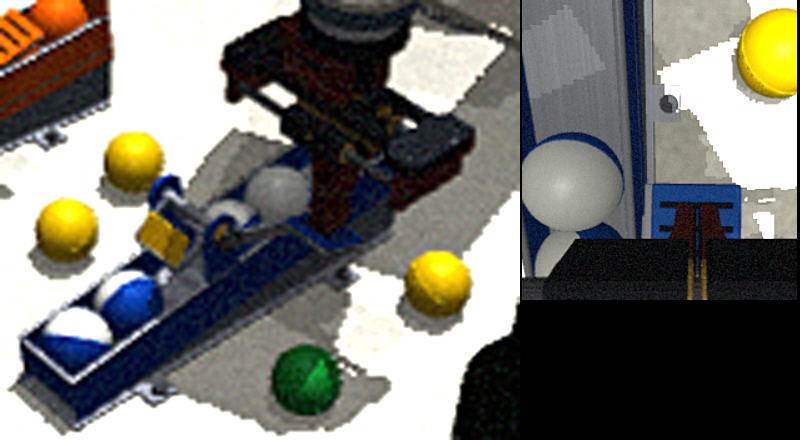

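Both capsules sit at the end wall, clear of the gate. I'll release and withdraw upwards.

Call:
{"name": "jog_arm", "arguments": {
  "increments": [
    {"claw": 255,"offset": [0,0,0.012],"yaw": 0},
    {"claw": 255,"offset": [0,0,0.025],"yaw": 0},
    {"claw": 255,"offset": [0,0,0.04],"yaw": 0},
    {"claw": 255,"offset": [0,0,0.055],"yaw": 0},
    {"claw": 255,"offset": [0,0,0.075],"yaw": 0}
  ]
}}

```text
t: 9.55
tool_pos: [0.5144, 0.1771, 0.1558]
orientation: [-0.125, -3.135, 0.006]
wrist_force: [0.3, 0.2, 0.2]
finger_gap: 0.002
```

Call:
{"name": "jog_arm", "arguments": {
  "increments": [
    {"claw": 255,"offset": [0,0,0.03],"yaw": 0},
    {"claw": 255,"offset": [0,0,0.06],"yaw": 0},
    {"claw": 255,"offset": [-0.02,0.025,0.08],"yaw": 0},
    {"claw": 255,"offset": [-0.05,0.06,0.08],"yaw": 0},
    {"claw": 255,"offset": [-0.08,0.1,0.08],"yaw": 0}
  ]
}}

```text
t: 10.05
tool_pos: [0.4348, 0.2777, 0.238]
orientation: [-0.129, -3.139, 0.003]
wrist_force: [0.6, 0.8, 0.3]
finger_gap: 0.006
```

Call:
{"name": "jog_arm", "arguments": {
  "increments": [
    {"claw": 255,"offset": [-0.03,0.04,0],"yaw": 0},
    {"claw": 255,"offset": [-0.05,0.06,0],"yaw": 0},
    {"claw": 255,"offset": [-0.05,0.06,0],"yaw": 0},
    {"claw": 255,"offset": [-0.05,0.06,0],"yaw": 0},
    {"claw": 255,"offset": [-0.05,0.06,0],"yaw": 0}
  ]
}}

```text
t: 10.55
tool_pos: [0.3856, 0.3372, 0.2386]
orientation: [0.13, 3.138, -0.003]
wrist_force: [-0.1, -0.8, -0.1]
finger_gap: 0.004
```

```bash
python3 look.py l11
python3 - <<'E'
from rig import arm
from h import *
f=[arm.read_camera("top")["frame"] for _ in range(3)]
cv2.imwrite("pics/topend.png",f[-1][:,:,::-1])
E
```

```text
10.55 [0.38563279 0.33718352 0.23855408] [-0.11723225 -0.78041255 -0.08514677]
[[462.91332143 184.72801975]]
```

View pics/l11.png

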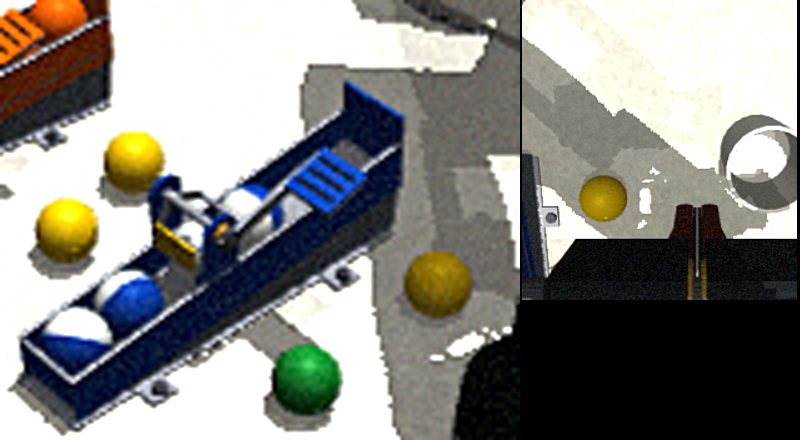

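View pics/topend.png

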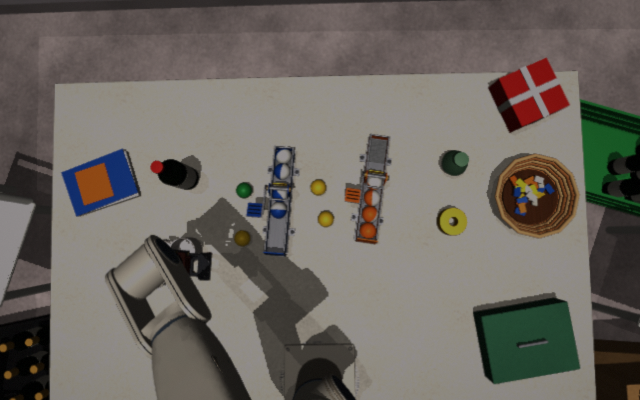

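Two capsules are in the take-out end, at crop (75,335) and (128,300). Two wait behind the closed gate, the paddle is up, and the bystanders and the orange dispenser look unchanged. The hand is clear and well above the mug, so I'll hand in.

```bash
python3 -c "
from rig import arm
print(arm.hand_in())"
```

```text
the job is handed in; nothing more can be done
None
```

I pressed the blue paddle fully down twice with the shut fingertips, at about 5–7 N, and let it come fully up after each press. Then I withdrew the hand up and to the side and handed in at about t = 10.8 s; no verdict is reported.

- **Last pictures:** Two blue capsules are in the take-out end and two wait behind the closed gate with the paddle up. The orange dispenser is untouched and the other things look unmoved. I judged these by eye and did not measure the final capsule positions.
- **Wrist force:** It was back to noise level (under 1 N) with the hand clear.
- **One disagreement:** The scene view showed the fingertips about 20 mm higher than the stated tip offset implied, and contact also came lower than it predicted. I therefore found contact and the bottom of the press from the force and the pictures, not the reported height.

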